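Light the inside of a ukulele body with the inspection lamp

TASK

Slide the thumb switch of the inspection lamp all the way down to its full-power stop while the lamp stands in its charging cradle, then draw the lamp out of the cradle and hold it level with its lens facing straight down, the middle of the lens over the sound hole and about 10 cm above the soundboard, so that the glue joints inside the ukulele can be looked at. Do not let the lamp or the gripper touch the ukulele, and leave the glue bottle, tape roll and clamp where they are. The job ends holding: finish with the lamp still in the gripper, held still in that pose.

Things in the scene. Friction and masses are not known exactly. Their poses are not given: they have to be found in the camera images.
- lamp: Stick-shaped inspection lamp, about 300 g, a bar 220 x 32 x 22 mm: black rubber handle (lower 118 mm), aluminium head. Origin: centre of the tail end. z: tail to head. x: out of the broad face with the lens (at x = +11 mm). y: across the 32 mm width. The thumb switch is on the other broad face (x = -11 mm). Starts with its tail in the cradle, leaning back 45 degrees from vertical, switch side up.
- lamp_grip (a point): Point on the lamp's centre line, 132 mm from the tail: a good place to grip across the 32 mm width with 30 N or more. Both sides are free from 115 to 220 mm from the tail. The centre of mass is 90 to 110 mm from the tail.
- lamp_lens (a point): Centre of the white lens (80 mm by 24 mm) on the lamp's x = +11 mm face, 168 mm from the tail.
- lamp_slide (a joint): Position of the thumb switch in m: 0 is off (end nearer the head), 0.022 is full power, the end stop nearer the tail; it grows as the knob goes down towards the tail. It needs about 1.5 N and stays where it is left. It starts between 0 and 0.010.
- lamp_knob (a point): Middle of the outer face of the thumb-switch knob, which is 14 mm long along the lamp, 16 mm wide and stands 10 mm proud of the lamp's flat switch face; pinch it across its width, or push its head-side edge, and slide it along the lamp towards the tail. It lies at x = -21 mm and 98 mm minus the joint value from the tail in the lamp's frame.
- cradle: Black charging cradle screwed to the bench, foot plate 150 x 90 x 12 mm. Origin: on the bench 5 mm ahead of the foot's middle; x: the way the lamp leans. Pocket floor centre at x = -60 mm, z = 32 mm; pocket 42 mm deep along the lamp, about 1.5 mm play, walls 5 to 6 mm. A back rest 18 mm wide runs under the lens side up to 110 mm from the lamp's tail. The lamp comes out only along its own length.
- cradle_mouth (a point): Middle of the mouth of the cradle's pocket, on the lamp's centre line, 42 mm from the pocket's floor.
- ukulele: Unfinished ukulele sound box without a neck, held fast on a cork pad (290 by 210 by 8 mm), about 240 mm long, 168 mm wide, soundboard 70 mm above the bench. Origin: on the bench under the sound hole; x axis runs along the box to the wide end (145 mm away; narrow end 95 mm the other way). A bridge on the soundboard stands to 78 mm above the bench, 80 mm from the sound hole.
- sound_hole (a point): Centre of the round sound hole (52 mm diameter), at the height of the soundboard, 70 mm above the bench.
- glue: Bystander: standing white glue bottle, 52 mm diameter, 135 mm tall. Origin: centre of its underside.
- tape: Bystander: roll of blue masking tape lying flat, 100 mm diameter, 24 mm high. Origin: centre of its underside.
- clamp: Bystander: wooden cam clamp lying flat, 200 mm steel bar with two 105 mm wooden jaws, 25 mm high. Origin: on the bench under the middle of the bar.
Things that resemble listed ones, but are neither listed nor needed, are in the scene too. Several things have the shape of the lamp; the one meant has the colours described above. Several things look just like the cradle: the one meant starts nearest to the robot's base.

How it is judged:
On the way, in this order (a step that is already met when the one before it is completed fails the run):
1. the thumb switch is slid down to its full-power stop while the lamp stands in the cradle (value of joint lamp_slide above 0.019 m and z of lamp in the frame of cradle_mouth below -0.02 m), for 0.2 s.
2. the lamp is drawn out of the cradle in the gripper (distance between lamp and cradle_mouth above 0.03 m and z of lamp in the frame of cradle_mouth above 0.01 m and contact force between lamp and the fingers above 1 N), for 0.2 s.
At the end, for the whole second after the job is handed in: The switch is at its full-power stop (within 3 mm), the gripper alone holds the lamp, still, lens facing down within about 17 degrees, the lens centre within 26 mm of being over the centre of the sound hole and 60 to 140 mm above the soundboard (value of joint lamp_slide above 0.019 m and angle between lamp's own x axis and vertical above 2.84 rad and horizontal distance between lamp_lens and sound_hole below 0.026 m and z of lamp_lens in the frame of sound_hole between 0.06 and 0.14 m and contact force between lamp and the fingers above 1 N and contact force between lamp and cradle below 0.1 N and contact force between lamp and ukulele below 0.1 N and linear speed of lamp below 0.03 m/s and angular speed of lamp below 0.15 rad/s); the arm keeps its last pose, push and grip.
It fails at once if the lamp or the gripper touches the ukulele (contact force between any of lamp, the arm, the fingers and ukulele above 0.5 N).
It fails at once if the glue bottle, tape roll or clamp is displaced or the bottle knocked over (distance of any of glue, tape, clamp from where it was at the start of the episode above 0.03 m or angle between glue's own z axis and vertical above 0.5 rad).
It also fails if it takes over 51 s, if anything falls off the work surface, if the arm or the gripper's body presses on something with over 40 N, if the wrist force passes 120 N, or if a joint passes its speed limit or range.

ROBOT

A 6-joint arm with a two-finger parallel gripper is mounted at the origin on the work surface. World frame = base frame: x ahead of the robot, y to its left, z up, the work surface at z = 0. Lengths are in m, angles in rad, forces in N, time in s.
With the tool pointing down it reaches from about 0.375 to 0.975 m from the base axis. Payload 3.8 kg.
Tool frame: the origin (TCP) lies on the centre line of the jaws, within the pads' length; the fingertips stand 14 mm ahead of it and the grasp point (between the pads) lies 5 mm behind it; z points along the fingers, y is the line along which they close (so a half turn about z gives the same grasp; the last joint's range is limited). The gripper opens to 85 mm and grips with 20 to 120 N. Pads are 22 mm wide; open, the fingers measure 114 mm over their backs; the gripper's body (76 mm by 85 mm) begins 54 mm behind the grasp point. The pads swing forward as they close: fully open they stand 13 mm farther back than shut.
Start: joints at [1.262, 0.264, 1.604, -0, 1.274, -0.037], TCP at [0.181, 0.65, 0.245] pointing down, gripper open.
Joint ranges: [-2.63, 2.63], [-0.94, 2.18], [0.31, 2.57], [-1.31, 4.45], [0, 2.66], [-2.55, 2.55]. Speed limits (rad/s): [2.57, 2.57, 3.14, 3.14, 3.14, 3.14].

INTERFACE

Orientations are given as a rotation vector (axis times angle).
In Python, from workcell import bot, eyes, spot_in gives the robot as it stands.
- The arm moves only by the tool carry_out, never from a script. Its argument "series" is text: rows parted by semicolons, each of 4 numbers parted by spaces: the shift along the world's x, y, z in m, then the turn about the world's z in degrees. In form: tx ty tz roll; .... A call has 1 to 20 rows; each row shifts and turns the commanded pose from where the row before left it; what a row does not reach is not made up. A row lasts 1/8 s, in which the tool goes at most 62.5 mm and 10.7 degrees, less where a joint would pass 70% of its speed; a pose out of reach is approached as far as the arm can. A call is refused whole if a number of a shift passes 0.0625 or a number of a turn 10.7, either way. A call with a gripper value outside its range is refused whole. "jaw" is the gripper command: -1 is shut, 1 is fully open, values between are in proportion, set as the call begins (left out, the last holds). The fingers move at their own pace and stop on an object; "grip_force" is the grip in N (left out, the last holds). Time passes only in rows, so rows that do not move let the fingers close. It gives the time, the measured TCP pose, the force, the opening and the grip force at its end, in the units of the state.
- bot.read_state(): the state, without advancing time (a new reading comes with each control period).
- eyes.read_camera(name): name is "scene" or "top"; returns (picture, depth): 480x640x3 uint8, blue, green, red; 480x640 float32, m along the optical axis (not along the pixel's ray), 0 where there is no reading.
- eyes.get_calibration(name): a dict with "K" (3x3 intrinsics, pixels), "position" and "rotation" of the camera in the world. Camera axes: x right, y down, z forward; pixel columns grow to the right and rows downward; lengths in m; the calibration is good to about 2 mm. A picture is of the moment at which its call begins. get_calibration takes no time and is no camera call.
- bot.finish_job(): hands the job in; it is judged then, once.
Trained networks look in the newest picture that a camera, given by its name, has taken for a name from the list of things; names that differ only in an ending like _2 or _b are one class to them, and where a whole thing is asked for, a point or a joint stands for the part that bears it (a point fixed in the world has none). Each returns a list of dicts, best first, with "score" (0 to 1); they miss things now and then, are a little off and sometimes report something else, mostly with a low value. They report only what shows in the picture. A call takes as long as a camera call. They do not tell look-alikes from the thing itself.
- spot_in(camera, target): "rect" ([centre column, centre row, width, height] in pixels, round what is visible of it).
The state is a dict: "time": time; "q": joint angles; "joint_vel": joint speeds; "joint_torque": joint torques, N m; "tool_pos": TCP position; "tcp_rot": TCP orientation; "wrist_force": force on the tool from outside, world axes, zero at the start; "torque": the same for the moment, N m; "width": opening from 0.0 (shut) to 1.0 (fully open); "grip_force": force on a finger pad.
Only numpy, scipy, OpenCV 4.12 (cv2) and the standard library are available. Lean on these libraries where they do the work, as an engineer would, in place of code of your own. Each camera call takes 0.05 s, during which the arm holds its last target. There are 200 camera calls.

## Working session

There is one attempt and no reset: what is moved stays moved. The work goes in short steps, Python scripts to look and compute and a tool call to move; the robot and the scene stay as the last step left them, time stands still between calls to the robot, and variables do not carry over. Pictures are saved under pics/ and viewed, at most 10 in all, crops included, and the job is handed in when it is done.

Besides the shell and the picture viewer there is one more tool, called after ">>>" by a JSON object that holds its "name" and its "arguments", one argument or row to a line. carry_out: Moves the arm, as the interface text tells. Its arguments: {"type":"object","properties":{"series":{"type":"string"},"jaw":{"type":"number"},"grip_force":{"type":"number"}},"required":["series"]}

```bash
mkdir -p pics; ls; cat > h.py <<'E'
import numpy as np, cv2
from workcell import bot, eyes, spot_in
def cloud(name, d):
    c=eyes.get_calibration(name);K=np.array(c["K"]);R=np.array(c["rotation"]);
    if R.size==3: R=cv2.Rodrigues(R.astype(float))[0]
    v,u=np.mgrid[:480,:640]
    p=np.stack([(u-K[0,2])/K[0,0]*d,(v-K[1,2])/K[1,1]*d,d],-1)
    return p@R.T+np.array(c["position"])
E
python3 - <<'E'
from h import *
print(bot.read_state())
for n in("scene","top"):
    im,d=eyes.read_camera(n); cv2.imwrite(f"pics/{n}0.png",im); np.savez(f"{n}0.npz",im=im,d=d)
    print(n,eyes.get_calibration(n))
    P=cloud(n,d)
    for t in("lamp","cradle","ukulele","sound_hole","lamp_knob","glue","tape","clamp"):
        for r in spot_in(n,t):
            u,v=np.round(r["rect"][:2]).astype(int); print(t,round(r["score"],2),np.round(r["rect"]),P[min(v,479),min(u,639)].round(3))
E
```

```text
pics
{'time': 0.0, 'q': array([ 1.26209066e+00,  2.64754835e-01,  1.60539061e+00, -1.51288535e-05,
        1.27369573e+00, -3.69176216e-02]), 'joint_vel': array([ 0.00053746,  0.00086315, -0.00142596,  0.00045813,  0.00046262,
        0.00068687]), 'joint_torque': array([-2.34237588e-03, -5.15111482e+01, -3.67310071e+01, -3.50154605e-04,
        1.31124005e-02,  1.71231835e-05]), 'tool_pos': array([0.18100965, 0.6495436 , 0.24395189]), 'tcp_rot': array([-0.42555324, -3.11225915,  0.00348285]), 'wrist_force': array([0.30205078, 0.11333   , 0.28401662]), 'torque': array([ 0.00549388,  0.00425684, -0.03451476]), 'grip_force': 0.0, 'width': 0.9977887869155672}
scene {'K': array([[553.09063092,   0.        , 311.68404206],
       [  0.        , 553.09063092, 241.81434371],
       [  0.        ,   0.        ,   1.        ]]), 'position': array([ 1.45881896, -0.19822271,  1.27947564]), 'rotation': array([-1.9792061 , -1.62995344,  0.55933182])}
lamp 0.88 [127. 244.  28.  60.] [ 0.403 -0.518  0.035]
lamp 0.76 [212. 267.  27.  23.] [ 0.635 -0.277  0.176]
cradle 0.84 [257. 348.  42.  59.] [ 0.
[... 542 characters left out ...]
        ,   1.        ]]), 'position': array([ 0.28675792, -0.00520317,  1.32076757]), 'rotation': array([-2.11976556,  2.09630173, -0.21567009])}
lamp 0.91 [392. 327.  73.  47.] [ 0.307 -0.207  0.028]
lamp 0.82 [424. 216.  31.  64.] [ 0.593 -0.281  0.137]
lamp 0.57 [503. 300.  22.  81.] [ 0.384 -0.513  0.034]
cradle 0.95 [411. 237.  36.  62.] [ 0.546 -0.254  0.092]
cradle 0.63 [383. 168.  30.  54.] [ 0.757 -0.188  0.05 ]
ukulele 0.55 [240. 219. 114. 115.] [0.609 0.224 0.021]
sound_hole 0.8 [241. 221. 110. 116.] [0.604 0.222 0.014]
glue 0.83 [323. 159.  20.  28.] [ 0.765 -0.014  0.098]
tape 0.67 [325. 273.  33.  30.] [ 0.457 -0.023  0.   ]
clamp 0.75 [157. 256.  49.  76.] [0.501 0.462 0.   ]
```

```bash
python3 - <<'E'
import cv2
a=cv2.imread("pics/top0.png"); cv2.imwrite("pics/t1.png",a)
b=cv2.imread("pics/scene0.png")[200:400,100:360]; cv2.imwrite("pics/s1.png",cv2.resize(b,None,fx=3,fy=3,interpolation=cv2.INTER_CUBIC))
E
```

```text
(no output)
```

View pics/top0.png

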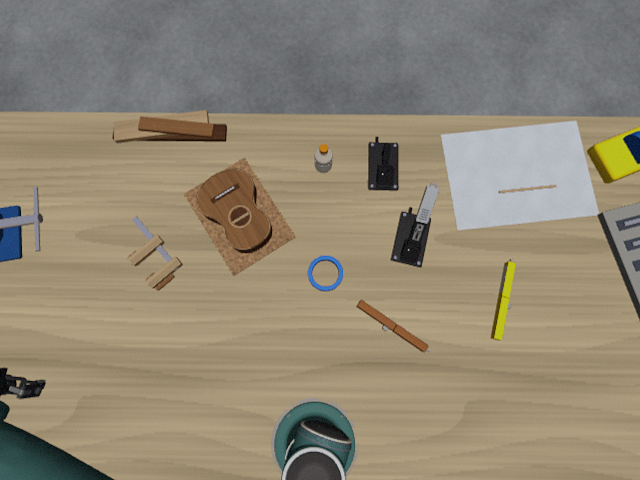

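View pics/s1.png

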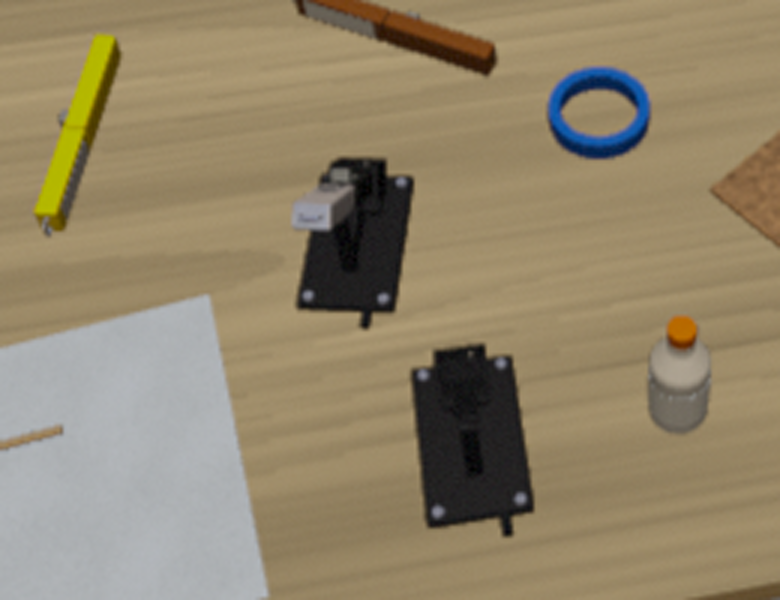

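The top view shows the lamp (silver head around 427,200) in the near cradle (411,237), leaning away from the robot. The second cradle (383,168) is empty, and the ukulele's sound hole is near (239,217). The tool can only yaw, so I'll have to lay the lamp flat on the bench and regrip it. Next I'll measure the lamp and the sound hole precisely.

```bash
python3 - <<'E'
from h import *
ims=[]
for n,(u0,v0,u1,v1) in {"top":(395,170,450,275),"scene":(190,245,245,315)}.items():
    z=np.load(n+"0.npz");im,d=z["im"],z["d"];P=cloud(n,d)
    hsv=cv2.cvtColor(im,cv2.COLOR_BGR2HSV)
    m=np.zeros((480,640),bool);m[v0:v1,u0:u1]=1
    head=m&(hsv[...,2]>110)&(hsv[...,1]<60)&(P[...,2]>.09)
    allm=m&(P[...,2]>.06)
    for nm,k in(("head",head),("all",allm)):
        Q=P[k];c=Q.mean(0);U,S,V=np.linalg.svd(Q-c);print(n,nm,len(Q),c.round(4),V.round(3).tolist(),(S/np.sqrt(len(Q))).round(4),Q.min(0).round(3),Q.max(0).round(3))
    foot=m&(P[...,2]>.005)&(P[...,2]<.02)&(hsv[...,2]<60)
    r=cv2.minAreaRect(P[foot][:,:2].astype(np.float32)*1000);print("foot",r)
    s=5 if n=="top" else 7
    ims.append(cv2.resize(im[v0:v1,u0:u1],None,fx=s,fy=s,interpolation=cv2.INTER_CUBIC))
# sound hole
z=np.load("top0.npz");im,d=z["im"],z["d"];P=cloud("top",d)
w=(P[...,0]>.45)&(P[...,0]<.8)&(P[...,1]>.1)&(P[...,1]<.35)
b=w&(P[...,2]>.06)&(P[...,2]<.074)
print("board z",np.median(P[b][:,2]))
hole=(w&(P[...,2]<.055)).astype(np.uint8)
filled=cv2.morphologyEx(b.astype(np.uint8),cv2.MORPH_CLOSE,np.ones((25,25)))
cs,_=cv2.findContours(filled,cv2.RETR_EXTERNAL,2);cc=max(cs,key=cv2.contourArea);mask=cv2.drawContours(np.zeros_like(filled),[cc],0,1,-1)
mask=cv2.erode(mask,np.ones((9,9)))
n,l,st,ce=cv2.connectedComponentsWithStats(cv2.morphologyEx(hole&mask,cv2.MORPH_CLOSE,np.ones((5,5))))
c=eyes.get_calibration("top");K=c["K"];R=cv2.Rodrigues(c["rotation"])[0];p=c["position"]
for i in range(1,n):
    if st[i,4]>30:
        ray=R@np.linalg.inv(K)@np.array([*ce[i],1]);q=p+ray*(.07-p[2])/ray[2];print("hole",st[i],ce[i],q)
print("box",cv2.minAreaRect(P[b][:,:2].astype(np.float32)*1000), P[b].mean(0))
e=cv2.resize(im[150:285,180:300],None,fx=3,fy=3)
H=max(x.shape[0] for x in ims+[e]);cv2.imwrite("pics/z.png",np.hstack([cv2.copyMakeBorder(x,0,H-x.shape[0],0,0,0) for x in [ims[0],e]]))
E
```

```text
top head 502 [ 0.6148 -0.2822  0.165 ] [[-0.186, 0.201, 0.962], [0.92, -0.308, 0.243], [0.345, 0.93, -0.127]] [0.0796 0.0319 0.0088] [ 0.287 -0.307  0.09 ] [ 0.666 -0.005  1.321]
top all 992 [ 0.5769 -0.2684  0.1543] [[0.194, -0.2, -0.96], [0.92, -0.304, 0.249], [0.341, 0.932, -0.125]] [0.1875 0.0544 0.0103] [ 0.287 -0.307  0.06 ] [ 0.666 -0.005  1.321]
foot ((622.3101806640625, -276.0495910644531), (102.37818145751953, 287.3663024902344), 88.8298568725586)
scene head 187 [ 0.6369 -0.2928  0.1784] [[0.766, -0.209, 0.608], [0.227, 0.973, 0.049], [0.602, -0.101, -0.792]] [0.0359 0.0089 0.0056] [ 0.554 -0.314  0.107] [ 0.665 -0.268  0.2  ]
scene all 479 [ 0.6091 -0.2783  0.1497] [[-0.615, -0.026, -0.788], [-0.501, 0.785, 0.364], [0.61, 0.618, -0.496]] [0.1843 0.0209 0.0127] [ 0.503 -0.314  0.06 ] [ 1.459 -0.198  1.279]
foot ((567.8002319335938, -276.11553955078125), (86.8591537475586, 166.03236389160156), 76.78997802734375)
board z 0.06938057283243237
hole [231 208  18  18 260] [239.34615385 216.70384615] [0.60309435 0.21713753 0.07      ]
box ((630.62939453125, 224.66046142578125), (239.98036193847656, 170.15562438964844), 43.57638931274414) [0.62826671 0.23430606 0.0692589 ]
```

View pics/z.png

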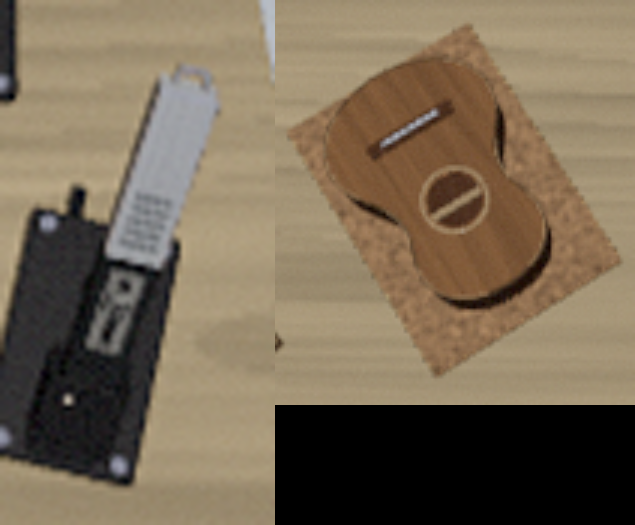

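The crop shows the silver head and a grey switch plate at about (417,232), with the black knob at its head end at about (419,227). The sound hole comes out at (0.603, 0.217). Next I'll fit the lamp axis with the missing-depth pixels removed.

```bash
python3 - <<'E'
from h import *
z=np.load("top0.npz");im,d=z["im"],z["d"];P=cloud("top",d)
v,u=np.mgrid[:480,:640]
hsv=cv2.cvtColor(im,cv2.COLOR_BGR2HSV)
m=(u>395)&(u<445)&(v>180)&(v<275)&(d>0)
head=m&(hsv[...,2]>110)&(hsv[...,1]<60)&(P[...,2]>.13)&(v>186)
head=cv2.erode(head.astype(np.uint8),np.ones((3,3)))>0
Q=P[head];c=np.median(Q,0);Q=Q[np.linalg.norm(Q-c,axis=1)<.06];c=Q.mean(0)
A=np.c_[Q[:,:2]-c[:2],np.ones(len(Q))];co=np.linalg.lstsq(A,Q[:,2]-c[2],rcond=None)[0]
print("head",len(Q),c,"slope",co,np.degrees(np.arctan(np.hypot(*co[:2]))),"dir deg",np.degrees(np.arctan2(co[1],co[0])))
V=np.linalg.svd(Q-c)[2];print("svd",V)
full=m&(P[...,2]>.12);Q2=P[full]
# row-wise centre of the bright head
for r in range(186,230,4):
    k=m[r]&(hsv[r,:,2]>110)&(P[r,:,2]>.1)
    if k.any(): print(r,P[r][k].mean(0).round(4),k.sum())
foot=m&(P[...,2]>.006)&(P[...,2]<.018)&(hsv[...,2]<70)
print("foot",cv2.minAreaRect(P[foot][:,:2].astype(np.float32)*1000))
# knob profile: height above the 45deg face
n=np.array([-co[0],-co[1],1]);n/=np.linalg.norm(n)
a=np.array([1,co[1]/co[0],0]);
h=(P-c)@n
for r in range(216,258,2):
    print(r,"|",(h[r,404:430]*1000).round().astype(int).tolist())
E
```

```text
head 288 [ 0.62097144 -0.28466902  0.16630517] slope [ 9.34446051e-01 -1.95916677e-01 -1.74182132e-16] 43.674307331114 dir deg -11.841162285021511
svd [[-0.69333092  0.18234243 -0.69716818]
 [ 0.22744328  0.97337732  0.02839276]
 [-0.6837849   0.13888064  0.71634516]]
186 [ 0.6597 -0.2872  0.1862] 8
190 [ 0.6472 -0.2907  0.1919] 13
194 [ 0.6387 -0.2895  0.1852] 13
198 [ 0.6307 -0.2861  0.1764] 13
202 [ 0.6222 -0.285   0.1688] 13
206 [ 0.6142 -0.2804  0.1591] 14
210 [ 0.6059 -0.2809  0.1501] 13
214 [ 0.5971 -0.2797  0.1423] 13
218 [ 0.5887 -0.2762  0.1327] 13
222 [ 0.5796 -0.2827  0.126 ] 7
226 [ 0.5709 -0.2739  0.1162] 3
foot ((604.6682739257812, -277.157470703125), (99.36076354980469, 251.99652099609375), 88.518798828125)
216 | [-105, -109, -114, -109, -113, -114, -110, -115, -116, -116, -113, -114, -9, -2, -2, 0, 4, -1, -1, 2, -2, -3, 1, -1, 3, 1]
218 | [-108, -110, -106, -109, -109, -107, -109, -109, -110, -111, -109, -111, -2, 1, -4, -2, -1, -6, 0, -1, -1, -2, 2, 2, -2, -118]
220 | [-106, -102, -99, -104, -106, -106, -104, -104, -104, -107, -105, -12, -2, -3, 3, -3, -1, 1, -2, -3
[... 1419 characters left out ...]
, -6, 2, -19, -57, -59, -63, -62, -62, -75, -76, -72, -75]
246 | [2, 6, 2, 2, 5, 2, 3, 6, -3, -5, 0, -5, -2, -4, -3, -11, -14, -53, -55, -57, -56, -63, -67, -64, -73, -75]
248 | [5, 2, 3, 4, 3, 5, 1, 3, 3, 5, 3, 4, 5, 2, -1, 1, 2, -51, -56, -53, -54, -70, -65, -67, -64, -62]
250 | [6, 4, 0, -1, 2, 5, 6, 6, 6, 2, 4, 4, 1, 2, 7, 7, 5, -54, -49, -51, -53, -58, -64, -60, -66, -64]
252 | [1, 0, 0, 4, 2, 2, 5, 4, 0, 3, 4, 5, 6, 4, 3, 3, -46, -46, -46, -46, -50, -59, -58, -59, -55, -59]
254 | [2, 1, 0, 5, 3, 0, 7, 1, 2, 2, 3, 5, 7, 1, 4, -36, -42, -45, -43, -42, -53, -50, -57, -56, -55, -59]
256 | [6, 1, -3, 1, 5, 1, 6, 3, 6, -3, 2, 4, 5, 2, 2, -35, -34, -38, -35, -40, -48, -46, -49, -48, -51, -46]
```

```bash
cat >> h.py <<'E'
E
python3 - <<'E'
from h import *
z=np.load("top0.npz");d=z["d"];P=cloud("top",d)
v,u=np.mgrid[:480,:640]
c=np.array([.62097,-.28467,.1663])
for yaw in(-12,-13,-14,-15):
    y=np.radians(yaw);f=np.array([np.cos(y),np.sin(y),0]);s=np.array([-f[1],f[0],0]);a=(f+[0,0,1])/2**.5;n=(-f+[0,0,1])/2**.5
    m=(u>395)&(u<445)&(v>180)&(v<240)&(d>0)
    h=(P-c)@n;m&=(abs(h)<.008)
    Q=P[m]-c;t=Q@a;w=Q@s
    b=np.arange(-.08,.05,.01);mid=[(w[(t>=x)&(t<x+.01)].max()+w[(t>=x)&(t<x+.01)].min())/2 for x in b]
    wd=[np.ptp(w[(t>=x)&(t<x+.01)]) for x in b]
    p=np.polyfit(b+.005,mid,1);print(yaw,"mid slope deg",np.degrees(np.arctan(p[0])),"offset",p[1],np.round(wd,3)[:4],"t max",t.max(), "h",h[m].mean())
    k=(u>412)&(u<426)&(v>226)&(v<237)&(d>0)&((P-c)@n>.005)
    kk=P[k]-c;print(" knob t",(kk@a).min(),(kk@a).max(),"w",(kk@s).min(),(kk@s).max(),"h",np.median(kk@n), P[k].mean(0), "tend", np.percentile((P[m]-c)@a,99.8))
E
```

```text
-12 mid slope deg -0.4729778257477577 offset 0.0003751755033027666 [0.032 0.03  0.03  0.032] t max 0.05194802430787267 h -5.68023839987949e-05
 knob t -0.09335169206006178 -0.07526691633180832 w -0.005042036486678113 0.00930638266955494 h 0.009199844356146956 [ 0.55667025 -0.26903277  0.11408176] tend 0.048563598101108725
-13 mid slope deg 0.20209256102419582 offset 0.0004192468243369067 [0.032 0.03  0.031 0.032] t max 0.05199536092831078 h -5.229862275109133e-05
 knob t -0.09334000265936278 -0.07528613045040304 w -0.006274389953758524 0.008200301406879454 h 0.009283504032743655 [ 0.55667025 -0.26903277  0.11408176] tend 0.048544786847735194
-14 mid slope deg 0.7027801720068502 offset 0.0003260378992593547 [0.032 0.03  0.031 0.032] t max 0.0520335947943392 h -5.2553437670878824e-05
 knob t -0.09331301078565762 -0.07529216148058146 w -0.0075048321808776405 0.00711458298972124 h 0.009366763541807455 [ 0.55667025 -0.26903277  0.11408176] tend 0.04852907610785191
-15 mid slope deg 1.394420846874822 offset 0.0003607663118650457 [0.032 0.031 0.031 0.032] t max 0.05206271425955194 h -4.5199861052144115e-05
 knob t -0.09327072466093253 -0.07528500758523338 w -0.008732988363413517 0.0060266974016638455 h 0.009436173165543802 [ 0.55667025 -0.26903277  0.11408176] tend 0.04849332040532654
```

>>> {"name": "carry_out", "arguments": {
  "series": "0 0 0.03 0; 0.0205 -0.051 0.001 0.15; 0.0205 -0.051 0.001 0.15; 0.0205 -0.051 0.001 0.15; 0.0205 -0.051 0.001 0.15; 0.0205 -0.051 0.001 0.15; 0.0205 -0.051 0.001 0.15; 0.0205 -0.051 0.001 0.15; 0.0205 -0.051 0.001 0.15; 0.0205 -0.051 0.001 0.15; 0.0205 -0.051 0.001 0.15; 0.0205 -0.051 0.001 0.15; 0.0205 -0.051 0.001 0.15; 0.0205 -0.051 0.001 0.15; 0.0205 -0.051 0.001 0.15; 0.0205 -0.051 0.001 0.15; 0.0205 -0.051 0.001 0.15; 0.0205 -0.051 0.001 0.15; 0.0205 -0.051 0.001 0.15; 0 0 0 0",
  "jaw": -0.1,
  "grip_force": 25
}}

```text
time: 3.4
tool_pos: [0.5508, -0.2712, 0.2925]
tcp_rot: [-0.358, -3.121, 0.001]
wrist_force: [-0.3, 0.5, -0.1]
width: 0.45
grip_force: 0.0
```

>>> {"name": "carry_out", "arguments": {
  "series": "-0.001 0.003 -0.05 0; 0 0 -0.05 0; 0 0 -0.04 0; 0 0 -0.02 0; 0 0 -0.0115 0; 0 0 0 0; 0 0 0 0"
}}

```text
time: 4.28
tool_pos: [0.5505, -0.2654, 0.1237]
tcp_rot: [0.352, 3.119, -0.002]
wrist_force: [-0.2, 0.4, -0.5]
width: 0.45
grip_force: 0.0
```

```bash
python3 - <<'E'
from h import *
print(bot.read_state()["tool_pos"],bot.read_state()["wrist_force"])
im,d=eyes.read_camera("top");a=cv2.resize(im[190:270,380:460],None,fx=5,fy=5,interpolation=cv2.INTER_CUBIC)
im,d=eyes.read_camera("scene");b=cv2.resize(im[240:320,180:260],None,fx=5,fy=5,interpolation=cv2.INTER_CUBIC)
cv2.imwrite("pics/p1.png",np.hstack([a,b]))
E
```

```text
[ 0.55046703 -0.26538429  0.1236997 ] [-0.19735565  0.35374321 -0.45738305]
```

View pics/p1.png

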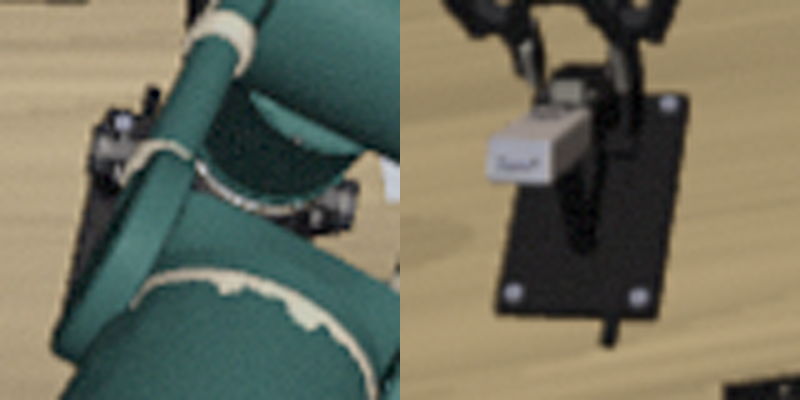

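The scene view shows the fingers either side of the knob. I'll trim about 2 mm and pinch.

>>> {"name": "carry_out", "arguments": {
  "series": "-0.0005 -0.0025 -0.002 0; 0 0 0 0; 0 0 0 0; 0 0 0 0; 0 0 0 0; 0 0 0 0",
  "jaw": -1,
  "grip_force": 25
}}

```text
time: 5.12
tool_pos: [0.5486, -0.2677, 0.1199]
tcp_rot: [-0.352, -3.122, 0.001]
wrist_force: [-3.4, -2.9, 3.9]
width: 0.172
grip_force: 26.7
```

Width 0.17 is about 15 mm, which matches the 16 mm knob. Now I'll drag it towards the tail.

>>> {"name": "carry_out", "arguments": {
  "series": "-0.0021 0.0005 -0.0021 0; -0.0021 0.0005 -0.0021 0; -0.0021 0.0005 -0.0021 0; -0.0021 0.0005 -0.0021 0; -0.0021 0.0005 -0.0021 0; 0 0 0 0"
}}

```text
time: 5.88
tool_pos: [0.5376, -0.2649, 0.1087]
tcp_rot: [-0.352, -3.121, 0.0]
wrist_force: [-3.1, -4.6, 1.2]
width: 0.173
grip_force: 26.6
```

>>> {"name": "carry_out", "arguments": {
  "series": "-0.0014 0.0003 -0.0014 0; -0.0014 0.0003 -0.0014 0; -0.0014 0.0003 -0.0014 0; 0 0 0 0"
}}

```text
time: 6.38
tool_pos: [0.5365, -0.2648, 0.1075]
tcp_rot: [0.352, 3.116, -0.003]
wrist_force: [-0.3, -3.5, 9.4]
width: 0.174
grip_force: 27.3
```

>>> {"name": "carry_out", "arguments": {
  "series": "-0.0014 0.0003 -0.0014 0; -0.0014 0.0003 -0.0014 0; 0 0 0 0"
}}

```text
time: 6.75
tool_pos: [0.5364, -0.265, 0.1073]
tcp_rot: [0.351, 3.11, -0.005]
wrist_force: [2.5, -2.2, 16.8]
width: 0.17
grip_force: 27.8
```

It's firmly at the stop. I'll back off the strain, open and rise, then check.

>>> {"name": "carry_out", "arguments": {
  "series": "0.0025 -0.0006 0.0025 0; 0 0 0 0; 0 0 0 0",
  "jaw": 0.0
}}

```text
time: 7.12
tool_pos: [0.5328, -0.2628, 0.1033]
tcp_rot: [-0.352, -3.119, -0.003]
wrist_force: [-0.0, -0.4, -0.0]
width: 0.497
grip_force: 0.0
```

>>> {"name": "carry_out", "arguments": {
  "series": "0 0 0.03 0; 0 0 0.05 0; 0 0 0.05 0; -0.02 0.06 0.03 0; -0.02 0.06 0 0; -0.02 0.06 0 0; 0 0.03 0 0; 0 0 0 0",
  "jaw": 0.3,
  "grip_force": 80
}}

```text
time: 8.12
tool_pos: [0.4755, -0.0597, 0.2608]
tcp_rot: [-0.347, -3.121, -0.001]
wrist_force: [-0.0, -0.5, 0.9]
width: 0.653
grip_force: 0.0
```

```bash
python3 - <<'E'
from h import *
im,d=eyes.read_camera("top");P=cloud("top",d)
y=np.radians(-12.9);f=np.array([np.cos(y),np.sin(y),0]);s=np.array([-f[1],f[0],0]);a=(f+[0,0,1])/2**.5;n=(-f+[0,0,1])/2**.5
c=np.array([.62097,-.28467,.1663])
v,u=np.mgrid[:480,:640]
for nm,(im_,P_,d_) in {"now":(im,P,d),"then":(None,cloud("top",np.load("top0.npz")["d"]),np.load("top0.npz")["d"])}.items():
    Q=P_-c;t,w,h=Q@a,Q@s,Q@n
    k=(d_>0)&(u>395)&(u<445)&(v>180)&(v<275)&(abs(w)<.009)&(h>.005)&(h<.014)&(t<-.06)&(t>-.125)
    print(nm,k.sum(),np.histogram(t[k],bins=np.arange(-.125,-.055,.005)))
    g=(d_>0)&(abs(w)<.02)&(abs(h)<.008)&(t>-.05)&(t<.06);print(w[g].min(),w[g].max(),h[g].mean(),t[g].max())
print(bot.read_state()["tool_pos"])
cv2.imwrite("pics/p2.png",cv2.resize(im[170:280,380:470],None,fx=5,fy=5,interpolation=cv2.INTER_CUBIC))
E
```

```text
now 33 (array([ 0,  0,  2,  8,  8, 10,  0,  0,  1,  2,  1,  0,  1,  0]), array([-0.125, -0.12 , -0.115, -0.11 , -0.105, -0.1  , -0.095, -0.09 ,
       -0.085, -0.08 , -0.075, -0.07 , -0.065, -0.06 , -0.055]))
-0.014753513986588708 0.018561719587661885 -0.00016610305342686175 0.0506233579889555
then 33 (array([ 0,  0,  0,  0,  1,  0,  5,  9,  8, 10,  0,  0,  0,  0]), array([-0.125, -0.12 , -0.115, -0.11 , -0.105, -0.1  , -0.095, -0.09 ,
       -0.085, -0.08 , -0.075, -0.07 , -0.065, -0.06 , -0.055]))
-0.016462161823820116 0.016741368212856045 -0.00022363529279207072 0.051991036674017325
[ 0.47585194 -0.06094648  0.26094452]
```

View pics/p2.png

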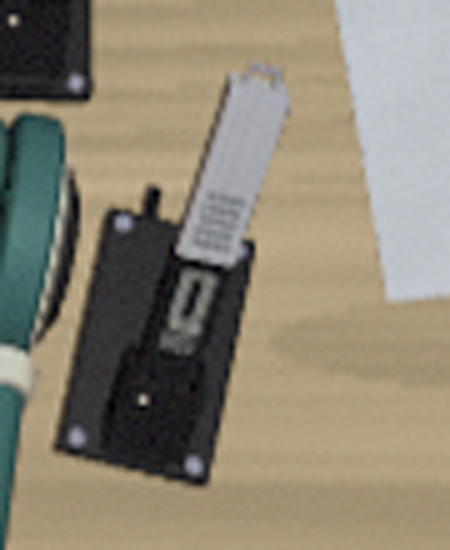

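The knob moved 19.5 mm to the tail end of its plate, so it's at full power. Now I'll grip the head about 160 mm from the tail, which keeps the gripper body clear of the lamp.

>>> {"name": "carry_out", "arguments": {
  "series": "0.028 -0.0444 0 0; 0.028 -0.0444 0 0; 0.028 -0.0444 0 0; 0.028 -0.0444 0 0; 0.028 -0.0444 0 0; 0 0 -0.04 0; 0 0 -0.03 0; 0 0 0 0; 0 0 0 0"
}}

```text
time: 9.3
tool_pos: [0.6166, -0.2848, 0.1922]
tcp_rot: [0.353, 3.121, -0.001]
wrist_force: [0.1, -0.1, 0.1]
width: 0.654
grip_force: 0.0
```

>>> {"name": "carry_out", "arguments": {
  "series": "-0.001 0.0015 -0.03 0; 0 0 -0.017 0; 0 0 0 0; 0 0 0 0"
}}

```text
time: 9.8
tool_pos: [0.6161, -0.2826, 0.1459]
tcp_rot: [0.352, 3.12, -0.001]
wrist_force: [-0.0, -0.4, 0.2]
width: 0.651
grip_force: 0.0
```

>>> {"name": "carry_out", "arguments": {
  "series": "0 0 0 0; 0 0 0 0; 0 0 0 0; 0 0 0 0; 0 0 0 0; 0 0 0 0",
  "jaw": -1,
  "grip_force": 80
}}

```text
time: 10.55
tool_pos: [0.6162, -0.2829, 0.1462]
tcp_rot: [0.352, 3.119, -0.002]
wrist_force: [-0.4, -1.8, 4.9]
width: 0.364
grip_force: 79.3
```

>>> {"name": "carry_out", "arguments": {
  "series": "0.0028 -0.0006 0.0028 0; 0.0055 -0.0013 0.0057 0; 0.0055 -0.0013 0.0057 0; 0.0055 -0.0013 0.0057 0; 0.0055 -0.0013 0.0057 0; 0.0055 -0.0013 0.0057 0; 0.0055 -0.0013 0.0057 0; 0.0055 -0.0013 0.0057 0; 0.0055 -0.0013 0.0057 0; 0.0055 -0.0013 0.0057 0; 0 0 0 0; 0 0 0 0"
}}

```text
time: 12.05
tool_pos: [0.6684, -0.2948, 0.1995]
tcp_rot: [0.352, 3.12, -0.001]
wrist_force: [-1.1, -0.7, -0.3]
width: 0.36
grip_force: 79.8
```

>>> {"name": "carry_out", "arguments": {
  "series": "0.005 0 0.03 0; 0 0 0.05 0; 0 0 0.03 0; 0 0 0 0; 0 0 0 0"
}}

```text
time: 12.68
tool_pos: [0.672, -0.2943, 0.3065]
tcp_rot: [-0.352, -3.12, -0.001]
wrist_force: [-0.3, 0.7, -4.2]
width: 0.362
grip_force: 79.8
```

```bash
python3 - <<'E'
from h import *
im,d=eyes.read_camera("scene");cv2.imwrite("pics/p3.png",cv2.resize(im[170:380,100:380],None,fx=2.5,fy=2.5,interpolation=cv2.INTER_CUBIC));print(bot.read_state()["tool_pos"],bot.read_state()["wrist_force"])
E
```

```text
[ 0.67166478 -0.29406615  0.30550311] [-0.73973983  0.06084062 -2.70002494]
```

View pics/p3.png

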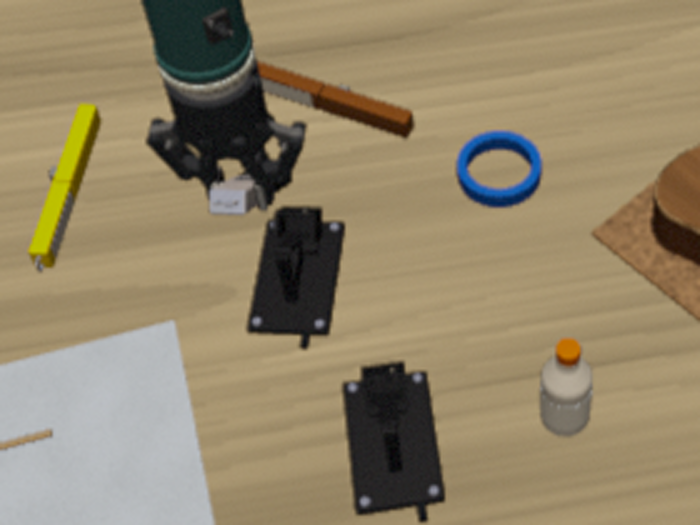

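The lamp is out and still at 45°. Because the tool can't tilt, I'll press the tail on a clear bench spot with a light grip and pivot the lamp level.

>>> {"name": "carry_out", "arguments": {
  "series": "-0.0284 0.0328 0 2.6; -0.0284 0.0328 0 2.6; -0.0284 0.0328 0 2.6; -0.0284 0.0328 0 2.6; -0.0284 0.0328 0 2.6; 0 0 -0.05 0; 0 0 -0.05 0; 0 0 -0.05 0; 0 0 -0.02 0; 0 0 0 0; 0 0 0 0"
}}

```text
time: 14.1
tool_pos: [0.5308, -0.1306, 0.1388]
tcp_rot: [-0.003, 3.142, 0.0]
wrist_force: [-0.7, 0.1, -2.2]
width: 0.363
grip_force: 79.8
```

>>> {"name": "carry_out", "arguments": {
  "series": "0.002 0 -0.01 0; 0.002 0 -0.008 0; 0 0 0 0"
}}

```text
time: 14.48
tool_pos: [0.5355, -0.1307, 0.1213]
tcp_rot: [-0.004, 3.14, -0.001]
wrist_force: [1.5, -0.3, 1.1]
width: 0.362
grip_force: 80.5
```

Tail contact is felt. Now I'll ease the grip and follow the arc forward and down.

>>> {"name": "carry_out", "arguments": {
  "series": "0 0 0 0; 0.007 0 -0.006 0; 0.007 0 -0.006 0; 0.007 0 -0.006 0; 0.007 0 -0.006 0; 0.007 0 -0.006 0; 0 0 0 0",
  "grip_force": 22
}}

```text
time: 15.35
tool_pos: [0.5694, -0.1299, 0.0894]
tcp_rot: [0.003, -3.14, -0.002]
wrist_force: [-2.4, 0.8, 0.7]
width: 0.359
grip_force: 76.4
```

>>> {"name": "carry_out", "arguments": {
  "series": "0.006 0 -0.007 0; 0.006 0 -0.007 0; 0.006 0 -0.007 0; 0.005 0 -0.008 0; 0.005 0 -0.008 0; 0.005 0 -0.008 0; 0 0 0 0",
  "grip_force": 22,
  "jaw": -1
}}

```text
time: 16.23
tool_pos: [0.6031, -0.1304, 0.045]
tcp_rot: [-0.003, 3.141, 0.0]
wrist_force: [-1.2, -0.0, 0.3]
width: 0.362
grip_force: 74.0
```

>>> {"name": "carry_out", "arguments": {
  "series": "0.005 0 -0.008 0; 0.004 0 -0.007 0; 0.004 0 -0.005 0; 0.003 0 -0.004 0; 0.002 0 -0.003 0; 0 0 0 0; 0 0 0 0"
}}

```text
time: 17.1
tool_pos: [0.6208, -0.1305, 0.0188]
tcp_rot: [-0.003, 3.141, 0.0]
wrist_force: [-2.3, 0.8, 1.7]
width: 0.363
grip_force: 73.7
```

```bash
python3 - <<'E'
from h import *
s=bot.read_state();print(s["tool_pos"],s["wrist_force"],s["grip_force"])
im,d=eyes.read_camera("scene");cv2.imwrite("pics/p4.png",cv2.resize(im[190:330,180:380],None,fx=3.5,fy=3.5,interpolation=cv2.INTER_CUBIC))
im,d=eyes.read_camera("top");cv2.imwrite("pics/x.png",im)
E
```

```text
[ 0.62080731 -0.13047304  0.01878495] [-2.28534703  0.7675451   1.74363977] 73.72286081314087
```

View pics/p4.png

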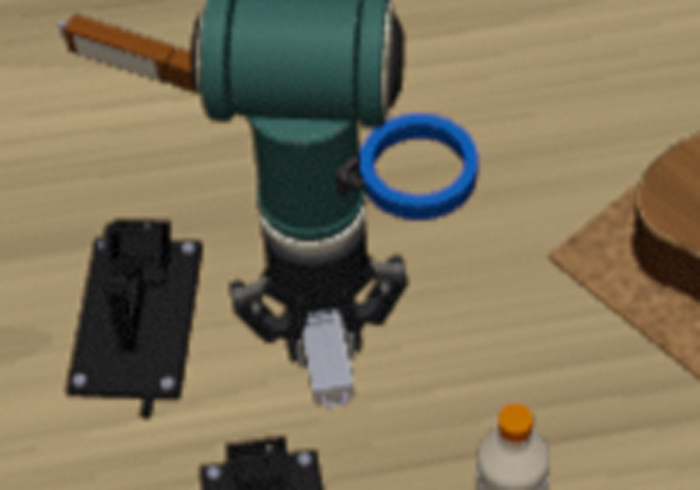

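The lamp lies nearly flat, lens down, under the gripper. I'll firm up the grip, lift, and measure how level it is.

>>> {"name": "carry_out", "arguments": {
  "series": "0 0 0 0; 0 0 0 0; 0 0 0.02 0; 0 0 0.05 0; 0 0 0.06 0; 0 0 0.06 0; 0 0 0.06 0; 0 0 0 0; 0 0 0 0",
  "grip_force": 100,
  "jaw": -1
}}

```text
time: 18.32
tool_pos: [0.6209, -0.1305, 0.2695]
tcp_rot: [-0.004, 3.139, -0.001]
wrist_force: [-0.2, 0.5, -2.1]
width: 0.355
grip_force: 101.5
```

```bash
python3 - <<'E'
from h import *
s=bot.read_state();t=s["tool_pos"];print(t,s["wrist_force"],s["grip_force"])
for n in("scene","top"):
    im,d=eyes.read_camera(n);P=cloud(n,d);hsv=cv2.cvtColor(im,cv2.COLOR_BGR2HSV)
    Q=P-t
    k=(d>0)&(hsv[...,2]>110)&(hsv[...,1]<60)&(Q[...,0]>-.06)&(Q[...,0]<.085)&(abs(Q[...,1])<.018)&(abs(Q[...,2])<.04)
    q=Q[k]; print(n,k.sum())
    if k.sum()>20:
        up=q[q[:,2]>np.median(q[:,2])-.01]
        print(np.polyfit(up[:,0],up[:,2],1),q.min(0),q.max(0)); print("yaw",np.degrees(np.arctan(np.polyfit(up[:,0],up[:,1],1))))
    if n=="scene":
        hd=(d>0)&(Q[...,0]>-.2)&(Q[...,0]<-.02)&(abs(Q[...,1])<.018)&(abs(Q[...,2])<.03); h=Q[hd]; print("handle",len(h)); 
        if len(h)>5: print(np.polyfit(h[:,0],h[:,2],1),h.min(0),h.max(0))
        cv2.imwrite("pics/p5.png",cv2.resize(im[130:330,160:400],None,fx=3,fy=3,interpolation=cv2.INTER_CUBIC))
E
```

```text
[ 0.62093683 -0.13054582  0.26951947] [-0.19990519  0.48633007 -2.11093881] 101.52558088302612
scene 382
[0.01962684 0.01644238] [-0.03205922 -0.01799815 -0.0116124 ] [0.06100251 0.01703805 0.02665736]
yaw [-1.34155917 -0.09663091]
handle 36
[0.13248599 0.01780614] [-0.03205922 -0.01063552  0.01049799] [-0.02019639  0.01180094  0.01896343]
top 91
[0.08064408 0.0123818 ] [-0.02272582 -0.01664793 -0.01136996] [-0.00134563  0.01765191  0.02169978]
yaw [20.21286225  0.35280614]
```

View pics/p5.png

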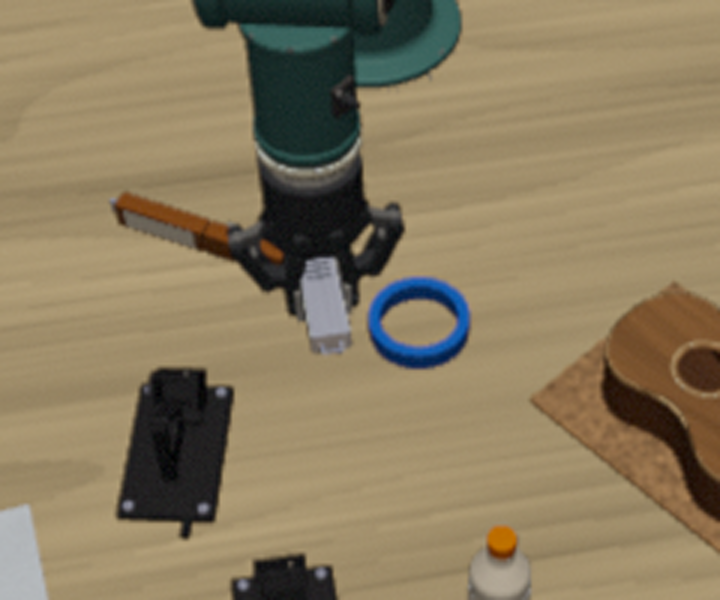

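The lamp is level to about 1–2° and the head end is 60 mm ahead of the TCP, so the lens centre is about 8 mm ahead and 7 mm below it. Now I'll carry it over the sound hole and lower it.

>>> {"name": "carry_out", "arguments": {
  "series": "-0.0037 0.0496 0 0; -0.0037 0.0496 0 0; -0.0037 0.0496 0 0; -0.0037 0.0496 0 0; -0.0037 0.0496 0 0; -0.0037 0.0496 0 0; -0.0037 0.0496 0 0; 0 0 0 0; 0 0 -0.03 0; 0 0 -0.03 0; 0 0 -0.02 0; 0 0 -0.012 0; 0 0 0 0; 0 0 0 0; 0 0 0 0"
}}

```text
time: 20.3
tool_pos: [0.5957, 0.2169, 0.1782]
tcp_rot: [-0.003, 3.139, 0.001]
wrist_force: [-0.5, 0.1, -1.4]
width: 0.358
grip_force: 101.4
```

```bash
python3 - <<'E'
from h import *
s=bot.read_state();t=s["tool_pos"];print(t,s["wrist_force"],s["grip_force"],s["joint_vel"].round(3))
im,d=eyes.read_camera("scene");P=cloud("scene",d);hsv=cv2.cvtColor(im,cv2.COLOR_BGR2HSV);Q=P-t
k=(d>0)&(hsv[...,2]>110)&(hsv[...,1]<60)&(Q[...,0]>.0)&(Q[...,0]<.085)&(abs(Q[...,1])<.018)&(Q[...,2]>.005)&(Q[...,2]<.03)
q=Q[k];print(k.sum(),np.polyfit(q[:,0],q[:,2],1),np.median(q[:,1]),np.percentile(q[:,0],98))
cv2.imwrite("pics/p6.png",cv2.resize(im[180:350,300:500],None,fx=3.5,fy=3.5,interpolation=cv2.INTER_CUBIC))
E
```

```text
[0.5956666  0.21691905 0.17823332] [-0.48908753  0.05739918 -1.38505145] 101.42367124557495 [ 0.001 -0.     0.004 -0.002 -0.    -0.002]
215 [-0.06503195  0.01913815] -0.0030716612308488433 0.058856969420849815
```

View pics/p6.png

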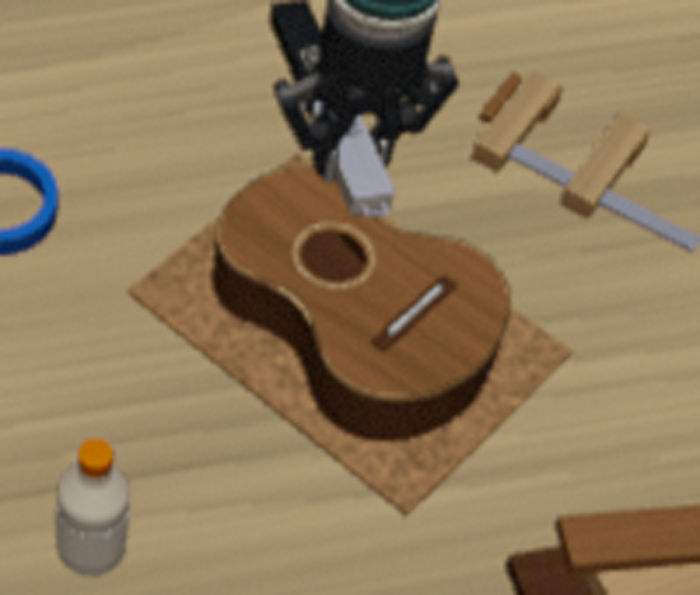

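The lamp is held over the sound box, clear of it, and appears offset in this oblique view because it is about 10 cm higher. I'll cross-check the hole from this camera, at pixel (395.7, 252.9), and hand in if it agrees.

```bash
python3 - <<'E'
from h import *
c=eyes.get_calibration("scene");R=cv2.Rodrigues(c["rotation"])[0];r=R@np.linalg.inv(c["K"])@[395.7,252.9,1];p=c["position"]
q=p+r*(.07-p[2])/r[2];print(q)
if np.linalg.norm(q[:2]-[.603,.217])<.012: print(bot.finish_job())
E
```

```text
[0.60344263 0.21461274 0.07      ]
the job is handed in; nothing more can be done
None
```

I handed the job in with the thumb switch at its full-power stop and the lamp held still and level to within about 4°, lens down, over the sound hole and about 10 cm above the soundboard; no verdict came back.

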